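# Set up the next bevelling pass and hold the cutter guard open

## Task

The red plate on the bevelling machine has one long edge and one short end bevelled; turn it a quarter turn so that its plain short end lies flush against the right-hand (infeed) fence, wholly on that fence and flat on the machine table. Then lift the clear cutter guard to 60 degrees and hold it there so that I can brush out the cutter before the next pass: it springs shut if you let go, so finish while still holding it up. Leave the other things on the bench and the black plate on the machine where they are.

Things in the scene. Friction and masses are not known exactly. Their poses are not given: they have to be found in the camera images.
- machine: Bench bevelling machine, green, flat steel table 280 deep (x) by 460 mm wide (y), its surface 100 mm above the bench. Does not move. Origin: on the bench under the table's middle; x points away from the operator (robot) to the fences, y to the left along them. Two aluminium fences, 40 mm high, front faces at x = 30 mm: infeed y = -220 to -30, outfeed 30 to 220 mm. The cutter stands in the gap.
- infeed_fence (a point): Middle of the front face of the right-hand (infeed) fence, at the level of the table surface. Axes as the machine's: x straight into the fence, y along it to the left. The fence reaches 95 mm to either side of this point. A green dust shroud behind the gap and the black star knobs behind the fences stay below 45 mm above the table.
- plate: Workpiece: dark red plate 100 (x) by 60 (y) by 12 mm thick, 0.08 to 0.15 kg, lying on the table right of the guard. Origin: centre of underside, z up. Cream 45 degree bevels, 6 mm wide, run along the long edge on +y (now roughly towards the fences) and the short end on -x. The short end on +x is the plain one, next for the fence: a quarter turn anticlockwise from above.
- plain_end (a point): Middle of the plate's plain short end, 50 mm along the plate's +x axis from its centre, 6 mm above its underside. Axes as the plate's.
- guard (a joint): Angle of the cutter guard, rad: 0 is shut (level), 1.047 is 60 degrees open, stop at 1.75. The axis is level, along the machine's y; opening lifts the knob end up and back, away from the operator. Weight and a spring shut it: holding it takes about 2 N at the knob near shut, just under 3 N at 60 degrees.
- guard_axis (a point): Middle of the guard's hinge axis, 157 mm above the bench, 32 mm behind the fence faces. Axes as the machine's. From here the guard, a clear flap 100 mm wide along the hinge and 5 mm thick with yellow side strips and front lip, reaches 127 mm towards the operator, level when shut; its clear side skirts and the lip hang 20 to 24 mm below it.
- guard_knob (a point): Centre of the guard's black ball knob, 28 mm in diameter, 165 mm from the hinge axis in the plane of the flap, 38 mm in front of the lip on an 8 mm stem. At 0 rad it is at hinge height, 57 mm above the machine table. Held from its two sides along the hinge axis, the ball turns between the fingers as the guard swings.
- done_plate: Bystander: black finished plate 80 x 50 x 12 mm with cream bevels on all four edges, lying on the machine table to the left of the guard. Origin: centre of underside.
- brush: Bystander: flat brush with yellow handle, 185 mm long, lying on the bench. Origin: near its middle, underside.
- copy_holder: Bystander: steel strip 240 x 50 x 14 mm with a row of dark red template blocks, lying on the bench. Origin: centre of underside.
- oil_bottle: Bystander: white bottle, 54 mm diameter, 150 mm tall, red cap, standing on the bench. Origin: centre of underside.
- cutter_cup: Bystander: dark steel cup, 76 mm diameter, 75 mm tall, on the bench. Origin: centre of underside.
- tape: Bystander: roll of tape, 100 mm diameter, 25 mm high, lying on the bench. Origin: centre of underside.
- wrench: Bystander: steel wrench 160 mm long lying on the bench. Origin: on its long axis, at the underside.
- square: Bystander: engineer's square, 100 mm stock and 130 mm blade, lying on the bench. Origin: middle of the stock, underside.
Mind the look-alikes: they are no part of the job. Several things have the shape of the plate; the one meant has the colours described above.

How it is judged:
On the way:
1. the plate is turned and its plain short end is flush on the infeed fence (x of plain_end in the frame of infeed_fence between -0.003 and 0.003 m and angle between the x axis of plate and the x axis of infeed_fence, either way round below 0.06 rad and y of plain_end in the frame of infeed_fence between -0.068 and 0.068 m and z of plate in the frame of infeed_fence between -0.003 and 0.003 m and angle between plate's own z axis and vertical below 0.05 rad), for 0.2 s.
At the end, for the whole second after the job is handed in: Plate: plain end within 3 mm of the infeed fence and square within 3.4 degrees, its middle within 68 mm of the fence's middle, flat on the table, at rest. Guard: still at 60 +/- 6 degrees, held by the fingers, no plate touching it. Bystanders within 25 mm of their starts (all of step 1 and value of joint guard between 0.9422 and 1.1522 rad and velocity of joint guard between -0.05 and 0.05 rad/s and contact force between the fingers and guard above 0.5 N and contact force between each of plate, done_plate and guard below 0.1 N and linear speed of plate below 0.01 m/s and distance of each of done_plate, brush, copy_holder, oil_bottle, cutter_cup, tape, wrench, square from where it was at the start of the episode below 0.025 m); the arm keeps its last pose, push and grip.
It fails at once if a bystander is pushed more than 25 mm from its place (distance of any of done_plate, brush, copy_holder, oil_bottle, cutter_cup, tape, wrench, square from where it was at the start of the episode above 0.025 m).
It also fails if it takes over 61 s, if anything falls off the work surface, if the arm or the gripper's body presses on something with over 40 N, if the wrist force passes 120 N, or if a joint passes its speed limit or range.

## Robot

A 6-joint arm with a two-finger parallel gripper is mounted at the origin on the work surface. World frame = base frame: x ahead of the robot, y to its left, z up, the work surface at z = 0. Lengths are in m, angles in rad, forces in N, time in s.
With the tool pointing down it reaches from about 0.35 to 0.775 m from the base axis. Payload 5.5 kg.
Tool frame: the origin (TCP) lies midway between the tips of the shut fingers; the grasp point (between the pads) lies 19 mm behind it; z points along the fingers, x is the direction in which the jaws open and shut, and the axes are right-handed (so a half turn about z gives the same grasp; the last joint's range is limited). The gripper opens to 85 mm and grips with 20 to 120 N. Pads are 22 mm wide; open, the fingers measure 114 mm over their backs; the gripper's body (76 mm by 85 mm) begins 54 mm behind the grasp point. The pads swing forward as they close: fully open they stand 13 mm farther back than shut.
Start: joints at [1.059, 0.313, 0.046, 1.304, 0, 1.431], TCP at [0.209, 0.536, 0.231] pointing down, gripper open.
Joint ranges: [-2.76, 2.76], [-0.86, 1.69], [-1.03, 1.26], [-2.2, 2.34], [-1.47, 1.5], [-3.14, 3.14]. Speed limits (rad/s): [2.57, 2.57, 3.14, 3.14, 3.14, 3.14].

## Interface

Orientations are given as a unit quaternion [w, x, y, z].
In Python, from workcell import env gives the robot as it stands.
- The arm moves only by the tool servo_tool, never from a script. Its argument "targets" is a list of rows, each an object with "xyz": the shift along the tool's x, y, z in m, a list of three; "twist": the turn, a rotation vector about the tool's x, y, z in rad, a list of three; "jaw": the opening, from 0 (shut) to 1 (fully open). A call has 1 to 12 rows; each row is the pose to reach, as a shift and turn from the pose commanded when the call began, along the tool's axes at that moment; what a row does not reach only later rows make up. A row lasts 1/12 s, in which the tool goes at most 41.7 mm and 7.16 degrees, less where a joint would pass 70% of its speed; a pose out of reach is approached as far as the arm can. A call with a gripper value outside its range is refused whole. The fingers move at their own pace and stop on an object; "squeeze" is the grip in N (left out, the last holds). Time passes only in rows, so rows that repeat a pose let the fingers close. It gives the time, the measured TCP pose, the force and the opening at its end, in the units of the state.
- env.get_state(): the state, without advancing time (a new reading comes with each control period).
- env.read_camera(name): name is "scene" or "side" or "wrist"; returns a dict with "color" (400x640x3 uint8, red, green, blue), "depth" (400x640 float32, m along the optical axis (not along the pixel's ray), 0 where there is no reading), "fx", "fy", "cx", "cy" (pixels), "k1" (the pictures are not rectified: a ray, as slopes to the right and down, at radius r is drawn at 1 + k1 r^2 times it, then the intrinsics apply), "eye" and "attitude" of the camera in the world. Camera axes: x right, y down, z forward; pixel columns grow to the right and rows downward; lengths in m; the calibration is good to about 2 mm. A picture is of the moment at which its call begins.
- env.hand_in(): hands the job in, once; it reports no verdict.
The state is a dict: "clock": time; "joint_pos": joint angles; "qvel": joint speeds; "tau": joint torques, N m; "tcp_pos": TCP position; "orientation": TCP orientation; "wrist_force": force on the tool from outside, world axes, zero at the start; "ft_torque": the same for the moment, N m; "finger_gap": finger opening in m.
Only numpy, scipy, OpenCV 4.12 (cv2) and the standard library are available. Lean on these libraries where they do the work, as an engineer would, in place of code of your own. Each camera call takes 0.05 s, during which the arm holds its last target. There are 200 camera calls.

## Working session

There is one attempt and no reset: what is moved stays moved. The work goes in short steps, Python scripts to look and compute and a tool call to move; the robot and the scene stay as the last step left them, time stands still between calls to the robot, and variables do not carry over. Pictures are saved under pics/ and viewed, about 8 in all and at most 12, crops included, and the job is handed in when it is done.

Besides the shell and the picture viewer there is one more tool, called after "Request:" as name(argument=value, ...) on one line, values as JSON. servo_tool: Moves the arm, as the interface text tells. Its arguments: {"type":"object","properties":{"targets":{"type":"array","items":{"type":"object","properties":{"xyz":{"type":"array","items":{"type":"number"}},"twist":{"type":"array","items":{"type":"number"}},"jaw":{"type":"number"}}}},"squeeze":{"type":"number"}},"required":["targets"]}

```bash
mkdir -p pics; ls
cat > h.py <<'E'
import numpy as np, cv2
from scipy.spatial.transform import Rotation as R
from workcell import env
def rot(q): q=np.asarray(q,float); return R.from_quat(np.r_[q[1:],q[0]]) if q.shape==(4,) else R.from_matrix(q)
def ray(c,uv):
    uv=np.atleast_2d(np.asarray(uv,float))
    K=np.array([[c['fx'],0,c['cx']],[0,c['fy'],c['cy']],[0,0,1]])
    p=cv2.undistortPoints(uv[:,None],K,np.array([c['k1'],0,0,0,0.]))[:,0]
    return rot(c['attitude']).apply(np.c_[p,np.ones(len(p))])
def plane(c,uv,z):
    d=ray(c,uv); e=np.array(c['eye']); return e+d*((z-e[2])/d[:,2])[:,None]
def save(c,n): cv2.imwrite('pics/'+n,c['color'][:,:,::-1])
E
python3 - <<'E'
from h import *
for n in ['scene','side']:
    c=env.read_camera(n); save(c,n+'0.png'); np.save(n+'0.npy',c,allow_pickle=True)
    print(n,c['eye'],c['attitude'],c['fx'],c['k1'])
print(env.get_state())
E
```

```text
pics
scene [ 1.2087266  -0.15883006  1.24732106] [-0.21230326  0.76365197  0.58472469 -0.17280055] 394.754428633315 -0.05170510918451856
side [ 0.45418948 -0.90463388  1.09424468] [-0.37373539  0.92697507 -0.02968096  0.01257423] 367.5190928958298 -0.04083851794213263
{'clock': 0.1, 'joint_pos': array([1.05941379e+00, 3.13962823e-01, 4.50988166e-02, 1.30360979e+00,
       7.85449523e-06, 1.43119375e+00]), 'qvel': array([-0.00031094, -0.00197428,  0.00192675,  0.00221605, -0.00017807,
        0.00057408]), 'tau': array([ 1.94999018e-03, -4.81725955e+01,  2.99244225e+01,  1.27961478e-02,
       -1.87823143e-04, -1.68112841e-06]), 'tcp_pos': array([0.20866552, 0.5353125 , 0.23047925]), 'orientation': array([ 3.68763740e-04,  8.25612927e-01,  5.64236290e-01, -7.53326984e-04]), 'wrist_force': array([-0.00633371,  0.9264239 ,  0.15814024]), 'ft_torque': array([ 0.01906026, -0.0160912 ,  0.01769622]), 'finger_gap': 0.08523404941105578}
```

```bash
echo
```

```text
(no output)
```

View pics/scene0.png

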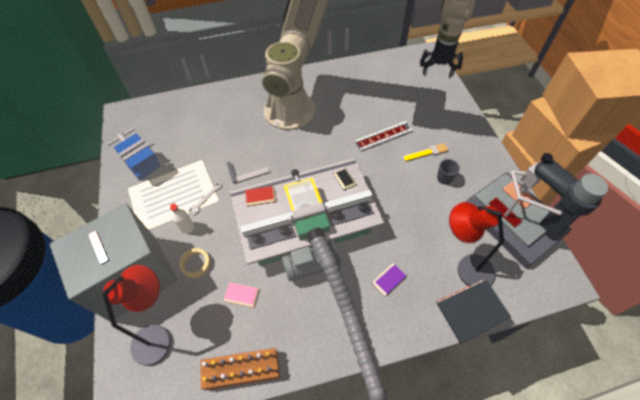

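View pics/side0.png

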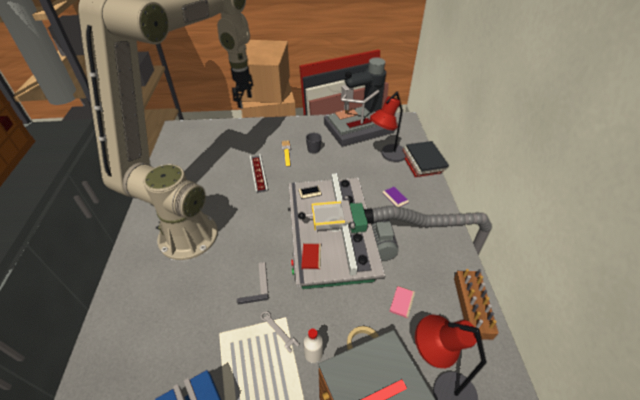

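The scene view shows the red plate at (261,194), guard at (303,193), knob at (295,174) and black plate at (345,179). In the side view they are at (312,257), (330,214), (302,216) and (311,190). Next I'll enlarge and measure.

Run:
```python
from h import *
S=np.load('scene0.npy',allow_pickle=True).item();D=np.load('side0.npy',allow_pickle=True).item()
a=cv2.resize(S['color'][155:265,225:390],None,fx=4,fy=4,interpolation=cv2.INTER_CUBIC)
b=cv2.resize(D['color'][170:290,280:395],None,fx=4,fy=4,interpolation=cv2.INTER_CUBIC)
cv2.imwrite('pics/cropS.png',a[:,:,::-1]);cv2.imwrite('pics/cropD.png',b[:,:,::-1])
for n,c,box in [('S',S,(225,155,300,215)),('D',D,(290,235,335,280))]:
    x0,y0,x1,y1=box
    h=cv2.cvtColor(c['color'],cv2.COLOR_RGB2HSV)
    m=((h[...,0]<8)|(h[...,0]>172))&(h[...,1]>150)&(h[...,2]>60)
    k=np.zeros_like(m);k[y0:y1,x0:x1]=m[y0:y1,x0:x1]
    n_,l,st,ce=cv2.connectedComponentsWithStats(k.astype(np.uint8))
    i=1+st[1:,4].argmax();v,u=np.nonzero(l==i)
    P=plane(c,np.c_[u,v],.112)
    r=cv2.minAreaRect((P[:,:2]*1000).astype(np.float32));print(n,st[i],r,P.mean(0)); print(cv2.boxPoints(r))
    # depth points
    z=c['depth'][v,u]; d=ray(c,np.c_[u,v]); W=np.array(c['eye'])+d*z[:,None]; print('depth z',np.median(W[:,2]),np.median(W,0))
```

```text
S [246 187  27  15 303] ((462.51080322265625, -196.68826293945312), (87.44928741455078, 47.89413833618164), 84.9055404663086) [ 0.46301937 -0.19625209  0.112     ]
[[ 434.77567 -238.11372]
 [ 482.48062 -242.36662]
 [ 490.24594 -155.2628 ]
 [ 442.541   -151.0099 ]]
depth z 0.10946865782834525 [ 0.46091175 -0.19613899  0.10946866]
D [302 244  17  25 380] ((459.96942138671875, -200.2040557861328), (95.19819641113281, 52.0863037109375), 86.37918090820312) [ 0.45982988 -0.199589    0.112     ]
[[ 430.97223 -246.06342]
 [ 482.95453 -249.35284]
 [ 488.9666  -154.3447 ]
 [ 436.9843  -151.05527]]
depth z 0.11389925793927425 [ 0.45959864 -0.20181933  0.11389926]
```

View pics/cropS.png

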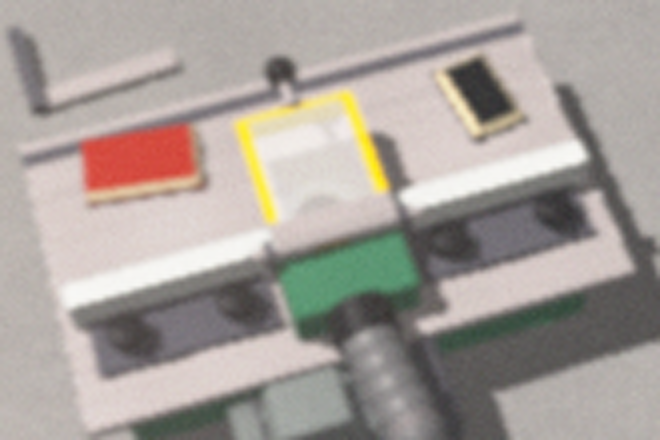

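View pics/cropD.png

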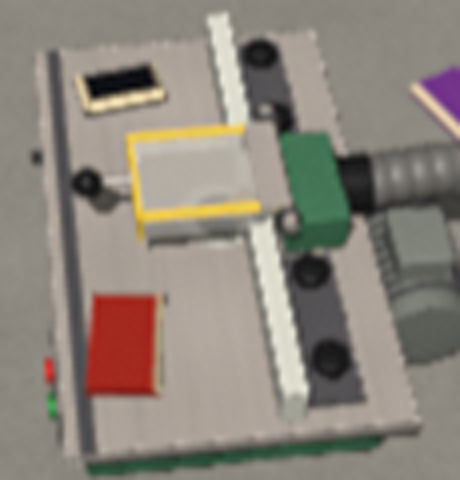

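Run:
```python
from h import *
S=np.load('scene0.npy',allow_pickle=True).item();D=np.load('side0.npy',allow_pickle=True).item()
o=np.array([225,155]);p=np.array([280,170])
f=lambda a,o:(np.array(a,float)-1.5)/4+o
print('table S',plane(S,f([[90,432],[635,270],[518,12],[22,152]],o),.1)[:,:2].round(4))
print('table D',plane(D,f([[313,32],[420,428],[38,50],[68,452]],p),.1)[:,:2].round(4))
# fence top front edge in S: per column upward crossing
g=cv2.GaussianBlur(S['color'].astype(np.float32).mean(2),(0,0),.8)
for nm,(u0,v0,u1,v1) in {'infeed':(242,229,291,214.5),'outfeed':(328,203,369,191.5)}.items():
    pts=[]
    for u in range(u0+2,u1-2):
        vc=v0+(v1-v0)*(u-u0)/(u1-u0)
        vs=np.arange(int(vc)-5,int(vc)+4); d=np.diff(g[vs,u]); i=d[1:-1].argmax()+1
        off=.5*(d[i-1]-d[i+1])/(d[i-1]-2*d[i]+d[i+1]+1e-9)
        pts.append((u,vs[i]+.5+np.clip(off,-1,1)))
    W=plane(S,pts,.14); vx,vy,x,y=cv2.fitLine((W[:,:2]*1000).astype(np.float32),cv2.DIST_HUBER,0,.01,.01).ravel()
    print(nm,'pt',x,y,'yaw of y axis',np.degrees(np.arctan2(-vx*np.sign(vy),abs(vy))),'at y=-.2:',x+vx/vy*(-200-y))
# knob
ks=[]
for c,b in [(S,(289,166,302,178)),(D,(296,210,308,221))]:
    x0,y0,x1,y1=b; q=c['color'][y0:y1,x0:x1].astype(float).mean(2); m=q<70
    v,u=np.nonzero(m); print('knob n',m.sum(),q.min(),u.mean()+x0,v.mean()+y0); uv=(u.mean()+x0,v.mean()+y0)
    ks.append((np.array(c['eye']),ray(c,uv)[0])); print(plane(c,uv,.157))
(a,d),(b,e)=ks; t=np.linalg.lstsq(np.c_[d,-e],b-a,rcond=None)[0]; print('tri',a+d*t[0],b+e*t[1])
```

```text
table S [[ 0.6939 -0.2782]
 [ 0.6711  0.1774]
 [ 0.3932  0.1641]
 [ 0.4227 -0.2934]]
table D [[ 0.6676  0.1774]
 [ 0.6913 -0.2872]
 [ 0.3921  0.1684]
 [ 0.4145 -0.291 ]]
infeed pt 578.6523 -190.71832 yaw of y axis 3.0013466 at y=-.2: 579.1389
outfeed pt 564.4633 84.9934 yaw of y axis 3.1248703 at y=-.2: 580.0221
knob n 4 65.33333333333333 295.0 172.75
[[ 0.44129657 -0.06304459  0.157     ]]
knob n 45 19.666666666666668 301.55555555555554 215.84444444444443
[[ 0.4378212  -0.06493795  0.157     ]]
tri [ 0.43856655 -0.06270385  0.15312134] [ 0.43776437 -0.06202246  0.15374582]
```

Measurements agree between the views:
- Machine yaw is about 3.06° and its centre is about (0.543, -0.058).
- The knob is about (0.439, -0.063, 0.155), against a predicted (0.440, -0.0635, 0.157).
- The plate centre is about (0.464, -0.196) with yaw about -94°. Its plain end faces -y.

```bash
cat >> h.py <<'E'
def goal(xyz,yaw):
    "tool-frame shift and twist from present pose to a tool-down pose with tool x at yaw (deg)"
    s=env.get_state(); q=rot(s['orientation']); a=np.radians(yaw)
    T=R.from_matrix(np.c_[[np.cos(a),np.sin(a),0],[np.sin(a),-np.cos(a),0],[0,0,-1]])
    print('pos',s['tcp_pos'].round(4),'yaw',np.degrees(np.arctan2(*q.as_matrix()[[1,0],0])).round(2),'gap',s['finger_gap'].round(4),'F',s['wrist_force'].round(1),'t',s['clock'])
    print('shift',q.inv().apply(np.array(xyz)-s['tcp_pos']).round(4),'twist',(q.inv()*T).as_rotvec().round(4))
E
python3 -c "
from h import *
goal([.464,-.196,.24],-4)"
```

```text
Traceback (most recent call last):
  File "h.py", line 17, in goal
    print('pos',s['tcp_pos'].round(4),'yaw',np.degrees(np.arctan2(*q.as_matrix()[[1,0],0])).round(2),'gap',s['finger_gap'].round(4),'F',s['wrist_force'].round(1),'t',s['clock'])
                                                                                                           ^^^^^^^^^^^^^^^^^^^^^
AttributeError: 'float' object has no attribute 'round'
```

```bash
sed -i "s/s\['finger_gap'\].round(4)/round(s['finger_gap'],4)/" h.py
python3 -c "
from h import *
goal([.464,-.196,.24],-4)"
```

```text
pos [0.2087 0.5353 0.2305] yaw 68.7 gap 0.0852 F [-0.   0.9  0.2] t 0.1
shift [-0.5886  0.5036 -0.0087] twist [8.0000e-04 1.6000e-03 1.2688e+00]
```

Request:
servo_tool(targets=[{"xyz":[-0.2,0.17,-0.03],"twist":[0,0,0.42],"jaw":1},{"xyz":[-0.2,0.17,-0.03],"twist":[0,0,0.42],"jaw":1},{"xyz":[-0.2,0.17,-0.03],"twist":[0,0,0.42],"jaw":1},{"xyz":[-0.2,0.17,-0.03],"twist":[0,0,0.42],"jaw":1},{"xyz":[-0.2,0.17,-0.03],"twist":[0,0,0.42],"jaw":1},{"xyz":[-0.2,0.17,-0.03],"twist":[0,0,0.42],"jaw":1},{"xyz":[-0.36,0.306,-0.03],"twist":[0,0,0.8],"jaw":1},{"xyz":[-0.36,0.306,-0.03],"twist":[0,0,0.8],"jaw":1},{"xyz":[-0.36,0.306,-0.03],"twist":[0,0,0.8],"jaw":1},{"xyz":[-0.36,0.306,-0.03],"twist":[0,0,0.8],"jaw":1},{"xyz":[-0.36,0.306,-0.03],"twist":[0,0,0.8],"jaw":1},{"xyz":[-0.36,0.306,-0.03],"twist":[0,0,0.8],"jaw":1}])

```text
clock: 1.1
tcp_pos: [0.3642, 0.0853, 0.2612]
orientation: [0.001, 0.981, 0.196, 0.0]
wrist_force: [0.5, 1.2, 0.5]
finger_gap: 0.0857
```

```bash
python3 -c "
from h import *
goal([.464,-.196,.24],-4)"
```

```text
pos [0.3642 0.0853 0.2612] yaw 22.6 gap 0.0857 F [0.5 1.2 0.5] t 1.1
shift [-0.016   0.298   0.0217] twist [ 0.0015 -0.0005  0.4643]
```

Request:
servo_tool(targets=[{"xyz":[-0.016,0.298,0.0],"twist":[0,0,0.464],"jaw":0.82},{"xyz":[-0.016,0.298,0.0],"twist":[0,0,0.464],"jaw":0.82},{"xyz":[-0.016,0.298,0.0],"twist":[0,0,0.464],"jaw":0.82},{"xyz":[-0.016,0.298,0.0],"twist":[0,0,0.464],"jaw":0.82},{"xyz":[-0.016,0.298,0.0],"twist":[0,0,0.464],"jaw":0.82},{"xyz":[-0.016,0.298,0.0],"twist":[0,0,0.464],"jaw":0.82},{"xyz":[-0.016,0.298,0.0],"twist":[0,0,0.464],"jaw":0.82},{"xyz":[-0.016,0.298,0.0],"twist":[0,0,0.464],"jaw":0.82},{"xyz":[-0.016,0.298,0.05],"twist":[0,0,0.464],"jaw":0.82},{"xyz":[-0.016,0.298,0.09],"twist":[0,0,0.464],"jaw":0.82},{"xyz":[-0.016,0.298,0.111],"twist":[0,0,0.464],"jaw":0.82},{"xyz":[-0.016,0.298,0.111],"twist":[0,0,0.464],"jaw":0.82}])

```text
clock: 2.1
tcp_pos: [0.4599, -0.189, 0.1441]
orientation: [-0.003, 0.999, -0.033, -0.005]
wrist_force: [-1.3, 0.7, -1.4]
finger_gap: 0.07
```

```bash
python3 -c "
from h import *
goal([.464,-.196,.0945],-4)
c=env.read_camera('wrist'); save(c,'w1.png'); np.save('w1.npy',c,allow_pickle=True)
h=cv2.cvtColor(c['color'],cv2.COLOR_RGB2HSV)
m=((h[...,0]<8)|(h[...,0]>172))&(h[...,1]>130)&(h[...,2]>50)
n,l,st,ce=cv2.connectedComponentsWithStats(m.astype(np.uint8));i=1+st[1:,4].argmax();v,u=np.nonzero(l==i)
P=plane(c,np.c_[u,v],.112); r=cv2.minAreaRect((P[:,:2]*1000).astype(np.float32)); print(st[i],r)
"
```

```text
pos [ 0.4599 -0.189   0.1441] yaw -3.74 gap 0.07 F [-1.3  0.7 -1.4] t 2.1
shift [0.005  0.007  0.0495] twist [-0.0057  0.0105  0.0044]
[  277   172    97   143 12773] ((462.1551513671875, -197.8690185546875), (94.02230072021484, 53.76898193359375), 85.18818664550781)
```

View pics/w1.png

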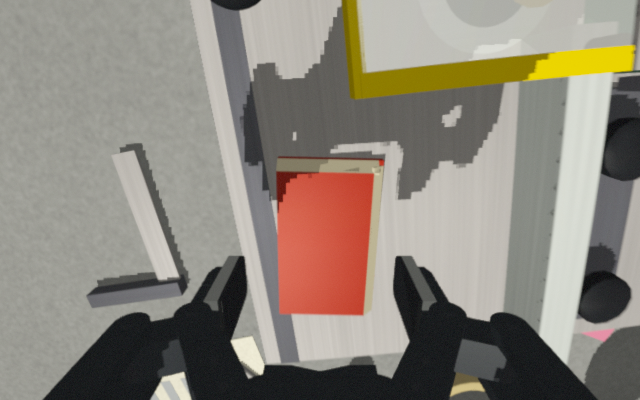

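The wrist view shows the plate between the fingers at (325,240), with cream bevels on the top (short) and right sides. The red face measures 94.0 x 53.8 mm against the true 94 x 54. That puts the plate centre at (0.465, -0.195) with the jaw axis at -4.8°.

```bash
python3 -c "
from h import *
goal([.465,-.195,.0945],-4.8)"
```

```text
pos [ 0.4616 -0.1898  0.1474] yaw -3.73 gap 0.0699 F [-0.2 -0.2 -0.3] t 2.15
shift [0.0041 0.0051 0.0528] twist [-0.0037  0.0069  0.0187]
```

Request:
servo_tool(targets=[{"xyz":[0.001,0.0,0.015],"twist":[0,0,0.015],"jaw":0.82},{"xyz":[0.001,0,0.03],"twist":[0,0,0.015],"jaw":0.82},{"xyz":[0.001,0,0.03],"twist":[0,0,0.015],"jaw":0.82},{"xyz":[0.001,0,0.03],"twist":[0,0,0.015],"jaw":0.82},{"xyz":[0.001,0,0.03],"twist":[0,0,0.015],"jaw":0.82}])

```text
clock: 2.57
tcp_pos: [0.4664, -0.1921, 0.1224]
orientation: [0.001, 0.999, -0.04, 0.001]
wrist_force: [0.4, -0.0, -0.5]
finger_gap: 0.0697
```

```bash
python3 -c "
from h import *
goal([.465,-.195,.0945],-4.8)"
```

```text
pos [ 0.4664 -0.1921  0.1224] yaw -4.56 gap 0.0697 F [ 0.4 -0.  -0.5] t 2.5667
shift [-0.0012  0.0029  0.0279] twist [ 0.0012 -0.0025  0.0042]
```

Request:
servo_tool(targets=[{"xyz":[-0.001,0.003,0.01],"twist":[0,0,0.004],"jaw":0.82},{"xyz":[-0.001,0.003,0.02],"twist":[0,0,0.004],"jaw":0.82},{"xyz":[-0.001,0.003,0.025],"twist":[0,0,0.004],"jaw":0.82},{"xyz":[-0.001,0.003,0.025],"twist":[0,0,0.004],"jaw":0.82},{"xyz":[-0.001,0.003,0.025],"twist":[0,0,0.004],"jaw":0.82},{"xyz":[-0.001,0.003,0.025],"twist":[0,0,0.004],"jaw":0.82}])

```text
clock: 3.07
tcp_pos: [0.464, -0.1946, 0.0952]
orientation: [-0.0, 0.999, -0.042, -0.0]
wrist_force: [0.2, -0.1, 1.2]
finger_gap: 0.0703
```

```bash
python3 -c "
from h import *
goal([.465,-.195,.0945],-4.8)
c=env.read_camera('wrist'); save(c,'w2.png')"
```

```text
pos [ 0.464  -0.1946  0.0952] yaw -4.82 gap 0.0703 F [ 0.2 -0.1  1.2] t 3.0667
shift [0.001  0.0003 0.0007] twist [-0.0003  0.0002 -0.0003]
```

View pics/w2.png

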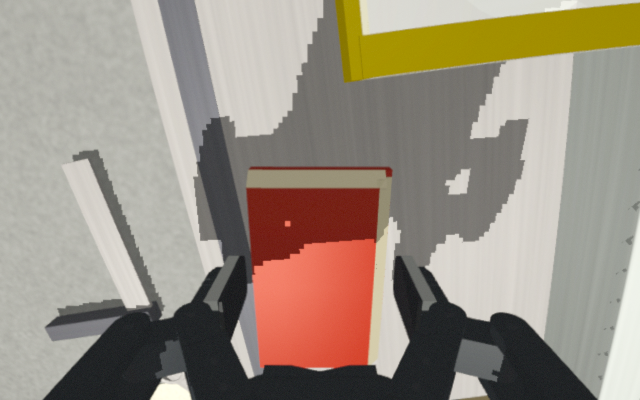

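The fingers straddle the plate at (238,290) and (402,290), centred with no contact. Closing now.

Request:
servo_tool(targets=[{"xyz":[0.0,0,0.0],"twist":[0,0,0],"jaw":0.6},{"xyz":[0.0,0,0.0],"twist":[0,0,0],"jaw":0.6},{"xyz":[0.0,0,0.0],"twist":[0,0,0],"jaw":0.6},{"xyz":[0.0,0,0.0],"twist":[0,0,0],"jaw":0.6},{"xyz":[0.0,0,0.0],"twist":[0,0,0],"jaw":0.6}], squeeze=25)

```text
clock: 3.53
tcp_pos: [0.4643, -0.1948, 0.0957]
orientation: [0.0, 0.999, -0.042, 0.0]
wrist_force: [-0.9, 0.3, 3.2]
finger_gap: 0.0591
```

Request:
servo_tool(targets=[{"xyz":[0.0,0,-0.002],"twist":[0,0,0],"jaw":0.6},{"xyz":[0.005,0,-0.002],"twist":[0,0,-0.06],"jaw":0.6},{"xyz":[0.01,-0.001,-0.002],"twist":[0,0,-0.15],"jaw":0.6},{"xyz":[0.015,-0.002,-0.002],"twist":[0,0,-0.25],"jaw":0.6},{"xyz":[0.02,-0.003,-0.002],"twist":[0,0,-0.35],"jaw":0.6},{"xyz":[0.025,-0.004,-0.002],"twist":[0,0,-0.45],"jaw":0.6},{"xyz":[0.03,-0.0045,-0.002],"twist":[0,0,-0.55],"jaw":0.6},{"xyz":[0.03,-0.0045,-0.002],"twist":[0,0,-0.65],"jaw":0.6},{"xyz":[0.03,-0.0045,-0.002],"twist":[0,0,-0.75],"jaw":0.6},{"xyz":[0.03,-0.0045,-0.002],"twist":[0,0,-0.83],"jaw":0.6},{"xyz":[0.03,-0.0045,-0.002],"twist":[0,0,-0.86],"jaw":0.6},{"xyz":[0.03,-0.0045,-0.002],"twist":[0,0,-0.86],"jaw":0.6}])

```text
clock: 4.53
tcp_pos: [0.4939, -0.1924, 0.0968]
orientation: [-0.0, 0.926, 0.379, -0.0]
wrist_force: [0.4, -1.0, -1.9]
finger_gap: 0.0594
```

```bash
python3 -c "
from h import *
goal([.498,-.192,.0965],93.06)"
```

```text
pos [ 0.4939 -0.1924  0.0968] yaw 44.5 gap 0.0594 F [ 0.4 -1.  -1.9] t 4.5333
shift [0.0032 0.0026 0.0003] twist [-1.200e-03 -3.000e-04 -8.475e-01]
```

Request:
servo_tool(targets=[{"xyz":[0.0,0,0],"twist":[0,0,-0.06],"jaw":0.6},{"xyz":[0,0,0],"twist":[0,0,-0.15],"jaw":0.6},{"xyz":[0.0,0,0],"twist":[0,0,-0.25],"jaw":0.6},{"xyz":[0.0,0,0],"twist":[0,0,-0.35],"jaw":0.6},{"xyz":[0.0,0,0],"twist":[0,0,-0.45],"jaw":0.6},{"xyz":[0.0,0,0],"twist":[0,0,-0.55],"jaw":0.6},{"xyz":[0.0,0,0],"twist":[0,0,-0.65],"jaw":0.6},{"xyz":[0.0,0,0],"twist":[0,0,-0.75],"jaw":0.6},{"xyz":[0.0,0,0],"twist":[0,0,-0.82],"jaw":0.6},{"xyz":[0.0,0,0],"twist":[0,0,-0.8475],"jaw":0.6},{"xyz":[0.0,0,0],"twist":[0,0,-0.8475],"jaw":0.6},{"xyz":[0.0,0,0],"twist":[0,0,-0.8475],"jaw":0.6}])

```text
clock: 5.53
tcp_pos: [0.4941, -0.1925, 0.097]
orientation: [-0.0, 0.689, 0.725, -0.0]
wrist_force: [-0.3, -0.4, -1.2]
finger_gap: 0.0591
```

```bash
python3 -c "
from h import *
goal([.528,-.190,.0955],93.06)
c=env.read_camera('wrist'); save(c,'w3.png'); np.save('w3.npy',c,allow_pickle=True)"
```

```text
pos [ 0.4941 -0.1925  0.097 ] yaw 92.92 gap 0.0591 F [-0.3 -0.4 -1.2] t 5.5333
shift [0.0008 0.034  0.0015] twist [-0.0005 -0.0004 -0.0024]
```

View pics/w3.png

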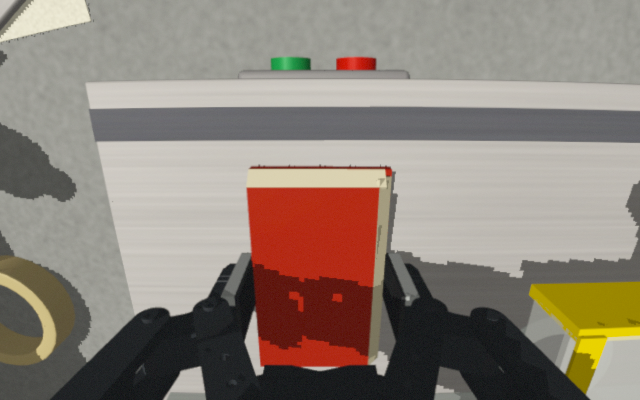

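The plate is held and turned. Its bevelled short end, at v≈178, is parallel to the table slot at v≈107–140. Contact with the fence should come after about 36 mm, so I'll lower it and approach.

Request:
servo_tool(targets=[{"xyz":[0.0,0.01,0],"twist":[0,0,-0.0025],"jaw":0.6},{"xyz":[0,0.02,0],"twist":[0,0,-0.0025],"jaw":0.6},{"xyz":[0.0,0.028,0],"twist":[0,0,-0.0025],"jaw":0.6},{"xyz":[0.0,0.03,0.001],"twist":[0,0,-0.0025],"jaw":0.6},{"xyz":[0.0,0.03,0.0015],"twist":[0,0,-0.0025],"jaw":0.6},{"xyz":[0.0,0.03,0.0015],"twist":[0,0,-0.0025],"jaw":0.6},{"xyz":[0.0,0.03,0.0015],"twist":[0,0,-0.0025],"jaw":0.6}])

```text
clock: 6.17
tcp_pos: [0.5242, -0.191, 0.0958]
orientation: [-0.0, 0.687, 0.726, 0.0]
wrist_force: [1.3, 0.3, -0.7]
finger_gap: 0.0592
```

Request:
servo_tool(targets=[{"xyz":[0.0,0.001,0],"twist":[0,0,0],"jaw":0.6},{"xyz":[0,0.002,0],"twist":[0,0,0],"jaw":0.6},{"xyz":[0,0.003,0],"twist":[0,0,0],"jaw":0.6},{"xyz":[0,0.004,0],"twist":[0,0,0],"jaw":0.6},{"xyz":[0,0.004,0],"twist":[0,0,0],"jaw":0.6},{"xyz":[0,0.004,0],"twist":[0,0,0],"jaw":0.6}])

```text
clock: 6.67
tcp_pos: [0.5281, -0.1908, 0.0958]
orientation: [-0.0, 0.687, 0.726, -0.0]
wrist_force: [-1.4, 0.1, 0.5]
finger_gap: 0.0593
```

Request:
servo_tool(targets=[{"xyz":[0.0,0.001,0],"twist":[0,0,0],"jaw":0.6},{"xyz":[0,0.002,0],"twist":[0,0,0],"jaw":0.6},{"xyz":[0,0.002,0],"twist":[0,0,0],"jaw":0.6},{"xyz":[0,0.002,0],"twist":[0,0,0],"jaw":0.6}])

```text
clock: 7.0
tcp_pos: [0.5281, -0.1907, 0.0958]
orientation: [-0.001, 0.688, 0.726, -0.002]
wrist_force: [-8.6, -1.6, 5.6]
finger_gap: 0.0591
```

Request:
servo_tool(targets=[{"xyz":[0.0,0.001,0],"twist":[0,0,0],"jaw":0.6},{"xyz":[0,0.002,0],"twist":[0,0,0],"jaw":0.6},{"xyz":[0,0.002,0],"twist":[0,0,0],"jaw":0.6},{"xyz":[0,0.002,0],"twist":[0,0,0],"jaw":0.6}])

```text
clock: 7.33
tcp_pos: [0.5281, -0.1907, 0.0957]
orientation: [-0.003, 0.688, 0.726, -0.003]
wrist_force: [-14.0, -1.4, 8.8]
finger_gap: 0.0594
```

Contact is firm, with the end at x≈0.578 against a fence measured at ≈0.579. I'll ease the push, open, then look.

Request:
servo_tool(targets=[{"xyz":[0.0,-0.002,0],"twist":[0,0,0],"jaw":0.6},{"xyz":[0,-0.003,0],"twist":[0,0,0],"jaw":0.6},{"xyz":[0,-0.003,0],"twist":[0,0,0],"jaw":0.6},{"xyz":[0,-0.003,0],"twist":[0,0,0],"jaw":0.7},{"xyz":[0,-0.003,0],"twist":[0,0,0],"jaw":0.82},{"xyz":[0,-0.003,0],"twist":[0,0,0],"jaw":0.85},{"xyz":[0,-0.003,0],"twist":[0,0,0],"jaw":0.85},{"xyz":[0,-0.003,0],"twist":[0,0,0],"jaw":0.85}])

```text
clock: 8.0
tcp_pos: [0.53, -0.1909, 0.0959]
orientation: [0.001, 0.687, 0.726, 0.0]
wrist_force: [-0.6, -0.3, -0.2]
finger_gap: 0.0723
```

Request:
servo_tool(targets=[{"xyz":[0.0,0,-0.01],"twist":[0,0,0],"jaw":0.85},{"xyz":[0,0,-0.03],"twist":[0,0,0],"jaw":0.85},{"xyz":[0,0,-0.06],"twist":[0,0,0],"jaw":0.85},{"xyz":[0,-0.03,-0.09],"twist":[0,0,0],"jaw":0.85},{"xyz":[0,-0.06,-0.12],"twist":[0,0,0],"jaw":0.85},{"xyz":[0,-0.09,-0.12],"twist":[0,0,0],"jaw":0.5},{"xyz":[0,-0.09,-0.12],"twist":[0,0,0],"jaw":0.0},{"xyz":[0,-0.09,-0.12],"twist":[0,0,0],"jaw":0.0},{"xyz":[0,-0.09,-0.12],"twist":[0,0,0],"jaw":0.0}])

```text
clock: 8.75
tcp_pos: [0.44, -0.196, 0.2163]
orientation: [0.001, 0.687, 0.726, 0.0]
wrist_force: [1.1, 0.3, 0.1]
finger_gap: 0.0246
```

```bash
cat > chk.py <<'E'
from h import *
import sys
out=[]
for n in ['wrist','scene','side']:
    c=env.read_camera(n); np.save(sys.argv[1]+n+'.npy',c,allow_pickle=True)
    h=cv2.cvtColor(c['color'],cv2.COLOR_RGB2HSV)
    m=((h[...,0]<8)|(h[...,0]>172))&(h[...,1]>130)&(h[...,2]>50)
    _,l,st,ce=cv2.connectedComponentsWithStats(m.astype(np.uint8))
    for i in range(1,len(st)):
        if st[i,4]<150: continue
        v,u=np.nonzero(l==i); P=plane(c,np.c_[u,v],.112); ctr=P.mean(0)
        if np.hypot(ctr[0]-.528,ctr[1]+.19)>.05: continue
        r=cv2.minAreaRect((P[:,:2]*1000).astype(np.float32)); print(n,st[i],r, cv2.boxPoints(r)[:,0].max())
    if n=='scene': a=cv2.resize(c['color'][145:265,215:390],None,fx=4,fy=4,interpolation=cv2.INTER_CUBIC)
    if n=='wrist': w=c['color']
cv2.imwrite('pics/%s.png'%sys.argv[1],np.vstack([np.pad(x,((0,0),(0,800-x.shape[1]),(0,0))) for x in [cv2.resize(a,None,fx=.6,fy=.6),cv2.resize(w,(480,300))]])[:,:,::-1])
goal([.4385,-.063,.22],93.06)
E
python3 chk.py c4
```

```text
wrist [ 286  247   63   89 4992] ((531.4982299804688, -194.19097900390625), (92.51556396484375, 54.15397262573242), 3.2145538330078125) 579.2016
scene [255 199  18  21 279] ((524.4620971679688, -193.3504638671875), (71.5912857055664, 49.94155502319336), 3.0937142372131348) 561.5532
side [317 246  30  17 405] ((530.5374145507812, -196.14926147460938), (91.35005950927734, 57.626976013183594), 2.865135431289673) 577.5956
pos [ 0.4401 -0.1957  0.2153] yaw 93.2 gap 0.0014 F [ 0.9  1.2 -0.4] t 8.9
shift [ 0.1326  0.0058 -0.0046] twist [-0.0003 -0.0006  0.0024]
```

View pics/c4.png

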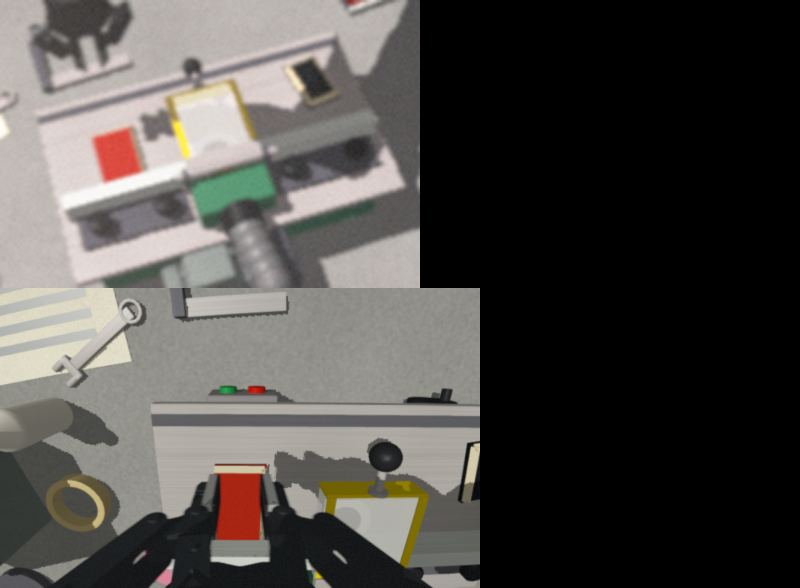

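The plate is at yaw about 3.1° (fence 3.06°), with its front edge at x≈0.578–0.579. The knob shows at wrist (385,455) and the guard is shut. To be sure it is seated, I'll push the rear end gently with shut fingertips.

Request:
servo_tool(targets=[{"xyz":[0.001,0.005,0.03],"twist":[0,0,0.0],"jaw":0},{"xyz":[0.001,0.01,0.06],"twist":[0,0,0.0],"jaw":0},{"xyz":[0.001,0.012,0.09],"twist":[0,0,0.0],"jaw":0},{"xyz":[0.001,0.012,0.111],"twist":[0,0,0.0],"jaw":0},{"xyz":[0.001,0.012,0.111],"twist":[0,0,0.0],"jaw":0},{"xyz":[0.001,0.012,0.111],"twist":[0,0,0.0],"jaw":0},{"xyz":[0.001,0.012,0.111],"twist":[0,0,0.0],"jaw":0}])

```text
clock: 9.48
tcp_pos: [0.4516, -0.1938, 0.1044]
orientation: [-0.001, 0.687, 0.727, -0.0]
wrist_force: [-0.0, 0.4, 0.2]
finger_gap: -0.0
```

Request:
servo_tool(targets=[{"xyz":[0,0.003,0],"twist":[0,0,0.0],"jaw":0},{"xyz":[0,0.006,0],"twist":[0,0,0.0],"jaw":0},{"xyz":[0,0.008,0],"twist":[0,0,0.0],"jaw":0},{"xyz":[0,0.01,0],"twist":[0,0,0.0],"jaw":0},{"xyz":[0,0.012,0],"twist":[0,0,0.0],"jaw":0},{"xyz":[0,0.013,0],"twist":[0,0,0.0],"jaw":0},{"xyz":[0,0.014,0],"twist":[0,0,0.0],"jaw":0},{"xyz":[0,0.014,0],"twist":[0,0,0.0],"jaw":0}])

```text
clock: 10.15
tcp_pos: [0.4655, -0.1933, 0.1048]
orientation: [0.0, 0.687, 0.726, 0.0]
wrist_force: [0.4, -0.5, -0.8]
finger_gap: 0.0
```

Request:
servo_tool(targets=[{"xyz":[0,0.001,0],"twist":[0,0,0.0],"jaw":0},{"xyz":[0,0.002,0],"twist":[0,0,0.0],"jaw":0},{"xyz":[0,0.003,0],"twist":[0,0,0.0],"jaw":0},{"xyz":[0,0.003,0],"twist":[0,0,0.0],"jaw":0},{"xyz":[0,0.003,0],"twist":[0,0,0.0],"jaw":0}])

```text
clock: 10.57
tcp_pos: [0.4665, -0.1931, 0.1047]
orientation: [-0.001, 0.688, 0.726, -0.001]
wrist_force: [-6.6, -0.3, 3.8]
finger_gap: -0.0002
```

Request:
servo_tool(targets=[{"xyz":[0,0.001,0],"twist":[0,0,0.0],"jaw":0},{"xyz":[0,0.002,0],"twist":[0,0,0.0],"jaw":0},{"xyz":[0,0.002,0],"twist":[0,0,0.0],"jaw":0},{"xyz":[0,0.002,0],"twist":[0,0,0.0],"jaw":0}])

```text
clock: 10.9
tcp_pos: [0.4666, -0.1931, 0.1046]
orientation: [-0.002, 0.688, 0.726, -0.003]
wrist_force: [-12.0, -1.2, 7.5]
finger_gap: -0.0001
```

Blocked firmly at 12 N with no further motion, so the plate is seated. Retreating and moving over the knob.

Request:
servo_tool(targets=[{"xyz":[0,-0.01,0],"twist":[0,0,0.0],"jaw":0},{"xyz":[0,-0.025,-0.01],"twist":[0,0,0.0],"jaw":0},{"xyz":[0,-0.028,-0.045],"twist":[0,0,0.0],"jaw":0},{"xyz":[0,-0.028,-0.085],"twist":[0,0,0.0],"jaw":0.2},{"xyz":[0,-0.028,-0.12],"twist":[0,0,0.0],"jaw":0.6},{"xyz":[0.03,-0.026,-0.12],"twist":[0,0,0.0],"jaw":0.6},{"xyz":[0.07,-0.024,-0.12],"twist":[0,0,0.0],"jaw":0.6},{"xyz":[0.11,-0.023,-0.12],"twist":[0,0,0.0],"jaw":0.6},{"xyz":[0.13,-0.023,-0.12],"twist":[0,0,0.0],"jaw":0.6},{"xyz":[0.13,-0.023,-0.12],"twist":[0,0,0.0],"jaw":0.6},{"xyz":[0.13,-0.023,-0.12],"twist":[0,0,0.0],"jaw":0.6},{"xyz":[0.13,-0.023,-0.12],"twist":[0,0,0.0],"jaw":0.6}])

```text
clock: 11.9
tcp_pos: [0.4404, -0.0648, 0.2249]
orientation: [0.0, 0.687, 0.726, 0.0]
wrist_force: [-0.6, -0.2, -0.3]
finger_gap: 0.0515
```

```bash
sed -i 's/goal(.*/goal([.439,-.063,.136],93.06)/' chk.py; python3 chk.py c5
python3 - <<'E'
from h import *
c=np.load('c5wrist.npy',allow_pickle=True).item()
g=c['color'].max(2); save(c,'w5.png')
E
```

```text
wrist [141 223  75  73 162] ((496.11279296875, -170.70748901367188), (91.97050476074219, 44.91127014160156), 41.442176818847656) 545.447
wrist [ 137  234   70   80 4320] ((526.8198852539062, -194.5312042236328), (82.9485855102539, 53.58818817138672), 3.1824982166290283) 569.7177
scene [255 199  18  21 276] ((524.78173828125, -193.50628662109375), (70.96969604492188, 49.595890045166016), 3.0937142372131348) 561.5532
side [317 246  30  17 404] ((530.455078125, -195.9969482421875), (91.33533477783203, 57.50333786010742), 3.1702492237091064) 577.6429
pos [ 0.4403 -0.0655  0.2247] yaw 93.07 gap 0.0511 F [-0.4 -0.5  0.7] t 12.05
shift [ 0.0026 -0.0012  0.0887] twist [ 0.0002 -0.      0.0002]
```

View pics/w5.png

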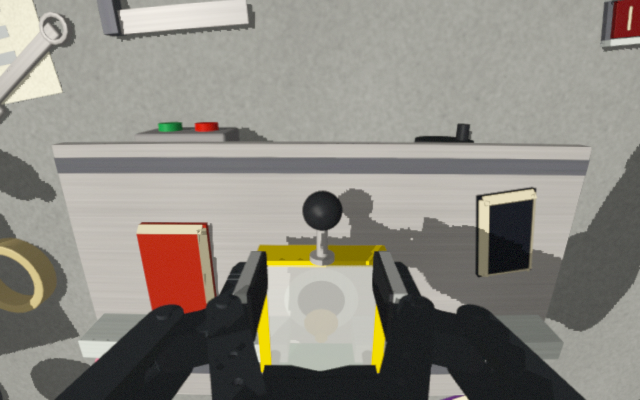

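The wrist view has the knob at (323,211), midway between the fingers (x≈252 and 388). The red plate is still flush and the black plate undisturbed.

Run:
```python
from h import *
c=np.load('c5wrist.npy',allow_pickle=True).item()
q=c['color'].max(2)[185:236,298:348]<50
n,l,st,ce=cv2.connectedComponentsWithStats(q.astype(np.uint8)); i=1+st[1:,4].argmax()
uv=ce[i]+[298,185]; print(st[i],uv,plane(c,uv,.157))
```

```text
[  6   7  38  38 938] [323.29957356 210.20575693] [[ 0.4386041  -0.06318323  0.157     ]]
```

Request:
servo_tool(targets=[{"xyz":[0.0025,-0.0015,0.02],"twist":[0,0,0.0],"jaw":0.6},{"xyz":[0.0025,-0.0015,0.05],"twist":[0,0,0.0],"jaw":0.6},{"xyz":[0.0025,-0.0015,0.075],"twist":[0,0,0.0],"jaw":0.6},{"xyz":[0.0025,-0.0015,0.0885],"twist":[0,0,0.0],"jaw":0.6},{"xyz":[0.0025,-0.0015,0.0885],"twist":[0,0,0.0],"jaw":0.6},{"xyz":[0.0025,-0.0015,0.0885],"twist":[0,0,0.0],"jaw":0.6},{"xyz":[0.0025,-0.0015,0.0885],"twist":[0,0,0.0],"jaw":0.6}])

```text
clock: 12.63
tcp_pos: [0.4392, -0.0628, 0.1372]
orientation: [0.001, 0.688, 0.726, 0.0]
wrist_force: [0.3, -0.2, 0.7]
finger_gap: 0.0513
```

Request:
servo_tool(targets=[{"xyz":[0,0,0],"twist":[0,0,0.0],"jaw":0.2},{"xyz":[0,0,0],"twist":[0,0,0.0],"jaw":0.2},{"xyz":[0,0,0],"twist":[0,0,0.0],"jaw":0.2},{"xyz":[0,0,0],"twist":[0,0,0.0],"jaw":0.2},{"xyz":[0,0,0],"twist":[0,0,0.0],"jaw":0.2},{"xyz":[0,0,0],"twist":[0,0,0.0],"jaw":0.2}], squeeze=30)

```text
clock: 13.13
tcp_pos: [0.4395, -0.0631, 0.1372]
orientation: [0.002, 0.687, 0.726, -0.0]
wrist_force: [0.7, -5.3, 3.8]
finger_gap: 0.0262
```

Run:
```python
from h import *
goal([.4386,-.063,.136],93.06)
for a in range(10,61,10):
    t=np.radians(a); print(a,'tool y',round(.165*(1-np.cos(t)),4),'z',round(-.165*np.sin(t),4))
```

```text
pos [ 0.4395 -0.0631  0.1372] yaw 93.14 gap 0.0262 F [ 0.7 -5.3  3.8] t 13.1333
shift [ 0.0002 -0.0009  0.0012] twist [0.0021 0.0024 0.0014]
10 tool y 0.0025 z -0.0287
20 tool y 0.01 z -0.0564
30 tool y 0.0221 z -0.0825
40 tool y 0.0386 z -0.1061
50 tool y 0.0589 z -0.1264
60 tool y 0.0825 z -0.1429
```

Request:
servo_tool(targets=[{"xyz":[0,0.0002,-0.0072],"twist":[0,0,0.0],"jaw":0.2},{"xyz":[0,0.0006,-0.0144],"twist":[0,0,0.0],"jaw":0.2},{"xyz":[0,0.0025,-0.0287],"twist":[0,0,0.0],"jaw":0.2},{"xyz":[0,0.0056,-0.0427],"twist":[0,0,0.0],"jaw":0.2},{"xyz":[0,0.01,-0.0564],"twist":[0,0,0.0],"jaw":0.2},{"xyz":[0,0.0155,-0.0697],"twist":[0,0,0.0],"jaw":0.2},{"xyz":[0,0.0221,-0.0825],"twist":[0,0,0.0],"jaw":0.2},{"xyz":[0,0.0221,-0.0825],"twist":[0,0,0.0],"jaw":0.2},{"xyz":[0,0.0221,-0.0825],"twist":[0,0,0.0],"jaw":0.2}])

```text
clock: 13.88
tcp_pos: [0.4604, -0.062, 0.2191]
orientation: [0.001, 0.687, 0.726, -0.001]
wrist_force: [-2.1, -6.8, -3.2]
finger_gap: 0.0259
```

Request:
servo_tool(targets=[{"xyz":[0,0.0038,-0.0062],"twist":[0,0,0.0],"jaw":0.2},{"xyz":[0,0.0077,-0.0121],"twist":[0,0,0.0],"jaw":0.2},{"xyz":[0,0.0165,-0.0236],"twist":[0,0,0.0],"jaw":0.2},{"xyz":[0,0.0262,-0.0342],"twist":[0,0,0.0],"jaw":0.2},{"xyz":[0,0.0368,-0.0439],"twist":[0,0,0.0],"jaw":0.2},{"xyz":[0,0.0483,-0.0527],"twist":[0,0,0.0],"jaw":0.2},{"xyz":[0,0.0545,-0.0567],"twist":[0,0,0.0],"jaw":0.2},{"xyz":[0,0.0604,-0.0604],"twist":[0,0,0.0],"jaw":0.2},{"xyz":[0,0.0604,-0.0604],"twist":[0,0,0.0],"jaw":0.2},{"xyz":[0,0.0604,-0.0604],"twist":[0,0,0.0],"jaw":0.2},{"xyz":[0,0.0604,-0.0604],"twist":[0,0,0.0],"jaw":0.2}])

```text
clock: 14.8
tcp_pos: [0.5198, -0.0589, 0.2785]
orientation: [-0.0, 0.688, 0.726, -0.002]
wrist_force: [-2.5, -8.4, -1.7]
finger_gap: 0.0261
```

```bash
python3 chk.py c6
python3 - <<'E'
from h import *
s=[]
for n,(y0,y1,x0,x1) in [('scene',(120,270,215,390)),('side',(160,290,270,400))]:
    c=np.load('c6%s.npy'%n,allow_pickle=True).item(); s.append(cv2.resize(c['color'][y0:y1,x0:x1],None,fx=3,fy=3,interpolation=cv2.INTER_CUBIC)[:390])
im=cv2.resize(np.hstack([s[0][:,:525],s[1]]),None,fx=.86,fy=.86); print(im.shape); cv2.imwrite('pics/c6b.png',im[:,:,::-1])
E
```

```text
wrist [ 152  134   64   92 4790] ((531.9799194335938, -194.3158721923828), (93.60655212402344, 53.406822204589844), 2.877354383468628) 580.06464
scene [254 199  20  21 281] ((524.5457763671875, -193.345947265625), (71.42362213134766, 49.94155502319336), 3.0937142372131348) 561.5532
side [317 246  30  17 404] ((530.455078125, -195.9969482421875), (91.33533477783203, 57.50333786010742), 3.1702492237091064) 577.6429
pos [ 0.5197 -0.0589  0.2785] yaw 93.09 gap 0.0261 F [-3.1 -7.9 -1.6] t 14.95
shift [ 0.0006 -0.0803  0.1427] twist [-0.0033  0.0025  0.0005]
(335, 787, 3)
```

View pics/c6b.png

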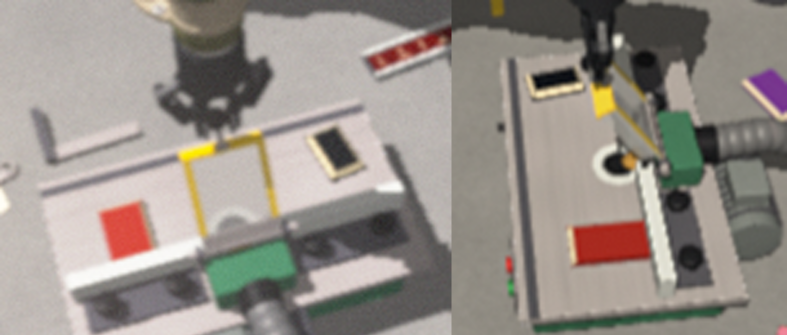

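The guard is raised and held: lip at about (220,145) in the left crop, fingers on the knob. The red plate is flush and the black plate in place. The tool path implies about 59°; I'll cross-check from depth on the yellow strips.

Run:
```python
from h import *
a=np.radians(3.06); ex=np.array([np.cos(a),np.sin(a)]); ey=np.array([-ex[1],ex[0]])
for n in ['scene','side']:
    c=np.load('c6%s.npy'%n,allow_pickle=True).item()
    h=cv2.cvtColor(c['color'],cv2.COLOR_RGB2HSV); m=(h[...,0]>20)&(h[...,0]<34)&(h[...,1]>150)&(h[...,2]>90)&(c['depth']>0)
    v,u=np.nonzero(m); W=np.array(c['eye'])+ray(c,np.c_[u,v])*c['depth'][v,u][:,None]
    M=np.c_[(W[:,:2]-[.543,-.058])@ex,(W[:,:2]-[.543,-.058])@ey,W[:,2]]
    M=M[(abs(M[:,1])<.07)&(M[:,0]>-.1)&(M[:,0]<.09)&(M[:,2]>.16)]
    vx,vz,x0,z0=cv2.fitLine(M[:,[0,2]].astype(np.float32),cv2.DIST_HUBER,0,.001,.001).ravel()
    print(n,len(M),'tilt',np.degrees(np.arctan2(abs(vz),-vx*np.sign(vz))),'hinge->median angle',np.degrees(np.arctan2(np.median(M[:,2])-.157,.062-np.median(M[:,0]))), M.max(0),M.min(0))
s=env.get_state(); print(s['qvel'].round(3),s['finger_gap'],s['wrist_force'])
# bystanders: image difference
for n in ['scene','side']:
    A=np.load(n+'0.npy',allow_pickle=True).item()['color'].astype(int);B=np.load('c6%s.npy'%n,allow_pickle=True).item()['color'].astype(int)
    d=(abs(A-B).max(2)>60).astype(np.uint8); _,l,st,ce=cv2.connectedComponentsWithStats(d)
    print(n,[tuple(r) for r in st[1:] if r[4]>25])
```

```text
scene 121 tilt 52.182453 hinge->median angle 55.62056051086963 [0.04777632 0.04697442 0.26631405] [-0.0234975  -0.04991411  0.17880696]
side 88 tilt 150.21709 hinge->median angle 51.86607408286943 [0.04417539 0.04676476 0.28477469] [-0.02829267 -0.04970792  0.18762038]
[ 0.    -0.    -0.002 -0.001  0.    -0.   ] 0.026140212071507848 [-3.05028421 -7.93953856 -1.59331072]
scene [(np.int32(255), np.int32(0), np.int32(54), np.int32(72), np.int32(1987)), (np.int32(442), np.int32(24), np.int32(7), np.int32(7), np.int32(37)), (np.int32(420), np.int32(30), np.int32(43), np.int32(48), np.int32(1093)), (np.int32(311), np.int32(50), np.int32(12), np.int32(14), np.int32(144)), (np.int32(267), np.int32(56), np.int32(17), np.int32(8), np.int32(41)), (np.int32(320), np.int32(57), np.int32(30), np.int32(20), np.int32(444)), (np.int32(267), np.int32(64), np.int32(17), np.int32(6), np.int32(58)), (np.int32(302), np.int32(64), np.int32(14), np.int32(31), np.int32(235)), (np.int32(257), np.int32(74), np.int32(6), np.int32(9), np.int32(35)), (np.int32(272), np.int32(77), np.int32(7), np.int32(17), np.int
[... 2648 characters left out ...]
np.int32(15), np.int32(61)), (np.int32(179), np.int32(186), np.int32(15), np.int32(25), np.int32(84)), (np.int32(192), np.int32(186), np.int32(12), np.int32(18), np.int32(148)), (np.int32(312), np.int32(203), np.int32(13), np.int32(10), np.int32(28)), (np.int32(140), np.int32(204), np.int32(20), np.int32(21), np.int32(242)), (np.int32(218), np.int32(206), np.int32(19), np.int32(25), np.int32(210)), (np.int32(159), np.int32(210), np.int32(10), np.int32(10), np.int32(44)), (np.int32(298), np.int32(212), np.int32(52), np.int32(19), np.int32(316)), (np.int32(302), np.int32(244), np.int32(17), np.int32(25), np.int32(398)), (np.int32(319), np.int32(246), np.int32(28), np.int32(17), np.int32(410))]
```

The depth check is biased low because the hanging lip and skirts pull it down. I'll look directly at how the knob sits in the fingers.

Run:
```python
from h import *
c=env.read_camera('wrist'); d=env.read_camera('side')
a=cv2.resize(c['color'],(512,320)); b=cv2.resize(d['color'][175:225,300:350],(280,280),interpolation=cv2.INTER_CUBIC)
b=np.clip(b.astype(float)*1.5,0,255).astype(np.uint8)
cv2.imwrite('pics/w7.png',np.hstack([a,np.pad(b,((0,40),(0,0),(0,0)))])[:,:,::-1])
```

```text
(no output)
```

View pics/w7.png

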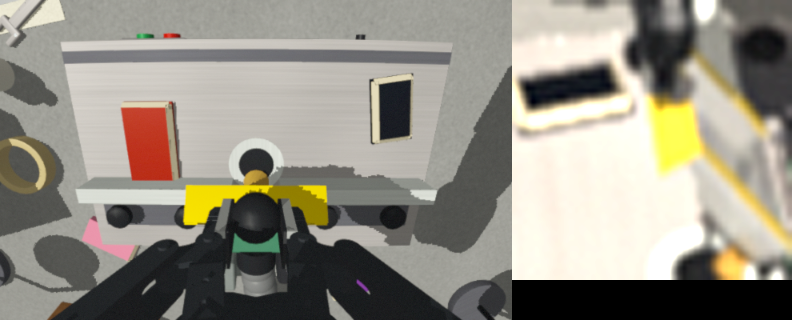

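The wrist view shows the knob ball gripped between the pads at (257,216) in the scaled picture, i.e. about (321,270) full size. The red plate's plain end is against the fence. I'll intersect the knob's ray with its swing circle.

Run:
```python
from h import *
c=env.read_camera('wrist')
a=np.radians(3.06); ex=np.array([np.cos(a),np.sin(a),0]); k0=np.array([.4388,-.0632,.157]); h0=k0+.165*ex
from scipy.optimize import minimize_scalar
e=np.array(c['eye'])
for v in (262,270,277):
    d=ray(c,(321,v))[0]; d/=np.linalg.norm(d)
    f=lambda t:np.linalg.norm(np.cross(h0-.165*np.cos(t)*ex+.165*np.sin(t)*np.array([0,0,1])-e,d))
    r=minimize_scalar(f,bounds=(.7,1.4),method='bounded'); print(v,np.degrees(r.x),r.fun)
s=env.get_state();print(s['tcp_pos'],s['finger_gap'],s['qvel'].round(3),s['clock'])
```

```text
262 55.895181612236584 8.10979697891292e-05
270 57.10295983676349 7.184727098592533e-05
277 58.148442088397545 6.371318542058749e-05
[ 0.51969535 -0.05891725  0.27844701] 0.026004066947280545 [-0.001  0.002  0.002  0.    -0.    -0.001] 15.1
```

The two estimates are 57° and 59°. A small nudge of about 2° will centre it.

Request:
servo_tool(targets=[{"xyz":[0,0.002,-0.0012],"twist":[0,0,0.0],"jaw":0.2},{"xyz":[0,0.0045,-0.0025],"twist":[0,0,0.0],"jaw":0.2},{"xyz":[0,0.0045,-0.0025],"twist":[0,0,0.0],"jaw":0.2},{"xyz":[0,0.0045,-0.0025],"twist":[0,0,0.0],"jaw":0.2},{"xyz":[0,0.0045,-0.0025],"twist":[0,0,0.0],"jaw":0.2},{"xyz":[0,0.0045,-0.0025],"twist":[0,0,0.0],"jaw":0.2},{"xyz":[0,0.0045,-0.0025],"twist":[0,0,0.0],"jaw":0.2}])

```text
clock: 15.68
tcp_pos: [0.5241, -0.0587, 0.281]
orientation: [-0.0, 0.688, 0.726, -0.002]
wrist_force: [-3.4, -8.1, -1.8]
finger_gap: 0.0263
```

```bash
python3 chk.py c8; python3 -c "
from h import *
s=env.get_state();print(s['tcp_pos'],s['finger_gap'],s['qvel'].round(3),s['clock']); print(env.hand_in())"
```

```text
wrist [ 152  129   64   92 4794] ((531.8890991210938, -194.27505493164062), (93.52796173095703, 53.49202346801758), 2.9740378856658936) 579.9778
scene [255 199  18  21 281] ((524.452880859375, -193.1800537109375), (71.5912857055664, 50.28289031982422), 3.0937142372131348) 561.5532
side [317 246  30  17 404] ((530.455078125, -195.9969482421875), (91.33533477783203, 57.50333786010742), 3.1702492237091064) 577.6429
pos [ 0.5241 -0.0587  0.281 ] yaw 93.12 gap 0.0261 F [-2.4 -6.8 -1.9] t 15.8333
shift [ 0.0007 -0.0847  0.1453] twist [-0.0035  0.0025  0.001 ]
[ 0.52408928 -0.05869229  0.28098782] 0.026147002806111454 [-0.    -0.001  0.    -0.001 -0.    -0.001] 15.8333
the job is handed in; nothing more can be done
None
```

The red plate is turned a quarter turn with its plain short end against the infeed fence, and the guard is held up at about 60°. The job was handed in at 15.8 s with the fingers still gripping the knob; the hand-in gives no verdict.

**Plate:** I gripped it across its 60 mm width, turned it anticlockwise, pressed it to the fence, then pushed it home from behind until it stopped moving at 12 N.
- **Last check:** plate yaw was 3.0–3.2° against a fence at about 3.06°. The plain edge measured x≈0.578–0.580 and the fence 0.579.
- **Disagreement:** the scene camera put that edge at 0.5616. It sees only 72 mm of the 94 mm red face, because the fence hides the end, so I did not rely on it.

**Guard:** after a last nudge of about 2°, the tool position gives about 61°. A wrist-camera sighting of the knob gave about 57° before the nudge, so about 59° after it. The joints were at rest and the finger opening was steady at 26 mm.
- **Disagreement:** a depth fit on the yellow strips, taken before the nudge, was unreliable. The scene view gave 52–56° and the side view 52° by one method and a nonsensical 150° by the other. The hanging lip explains the low readings, and I did not use them.

**Other things:** the black plate and the bench items I could see looked unmoved. The picture comparison I ran was too confused by the arm and its shadows to confirm this.

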